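# Load the bag-tape dispenser and set its tension

## Robot

A 6-joint arm with a two-finger parallel gripper is mounted at the origin on a cart in front of the work surface, level with it; the furniture and walls round the work are solid. World frame = base frame: x ahead of the robot, y to its left, z up, the work surface at z = 0. Lengths are in m, angles in rad, forces in N, time in s.
With the tool pointing down it reaches from about 0.35 to 0.775 m from the base axis. Payload 5.5 kg.
Tool frame: the origin (TCP) lies midway between the tips of the shut fingers; the grasp point (between the pads) lies 19 mm behind it; z points along the fingers, y is the line along which they close (so a half turn about z gives the same grasp; the last joint's range is limited). The gripper opens to 85 mm and grips with 20 to 120 N. Pads are 22 mm wide; open, the fingers measure 114 mm over their backs; the gripper's body (76 mm by 85 mm) begins 54 mm behind the grasp point. The pads swing forward as they close: fully open they stand 13 mm farther back than shut.
Start: joints at [1.095, 0.313, 0.046, 1.304, 0, 1.431], TCP at [0.19, 0.543, 0.231] pointing down, gripper open.
Joint ranges: [-2.76, 2.76], [-0.86, 1.69], [-1.03, 1.26], [-2.2, 2.34], [-1.47, 1.5], [-3.14, 3.14]. Speed limits (rad/s): [2.57, 2.57, 3.14, 3.14, 3.14, 3.14].

## Interface

Orientations are given as a unit quaternion [w, x, y, z].
In Python, from workcell import env gives the robot as it stands.
- The arm moves only by the tool move_arm, never from a script. Its argument "targets" is a list of rows, each a list of 3 entries, a list of its own where there are three numbers: the shift along the tool's x, y, z in mm, then the turn, a rotation vector about the tool's x, y, z in units of 10 degrees (1.0 is 10 degrees), then the closure, from -1 (fully open) to 1 (shut). In form: [[[dx, dy, dz], [ax, ay, az], gripper], ...]. A call has 1 to 5 rows; each row is the pose to reach, as a shift and turn from the pose commanded when the call began, along the tool's axes at that moment; what a row does not reach only later rows make up. A row lasts 1/8 s, in which the tool goes at most 62.5 mm and 10.7 degrees, less where a joint would pass 70% of its speed; a pose out of reach is approached as far as the arm can. A call with a gripper value outside its range is refused whole. The fingers move at their own pace and stop on an object; "squeeze" is the grip in N (left out, the last holds). Time passes only in rows, so rows that repeat a pose let the fingers close. It gives the time, the measured TCP pose, the force, the opening and the grip force at its end, in the units of the state.
- env.get_state(): the state, without advancing time (a new reading comes with each control period).
- env.read_camera(name): name is "side" or "top" or "wrist"; returns a dict with "pixels" (420x560x3 uint8, red, green, blue), "fovy" (degrees; the focal length in pixels is half the picture's height over the tangent of half this angle, whatever the lens; pixels are square), "cx", "cy" (the principal point, pixels), "extrinsics" (4x4, takes a point from world to camera coordinates); the wrist camera has in their place "mount" (4x4, takes a point from camera to tool coordinates, whose origin is the TCP and whose axes are the flange's). Camera axes: x right, y up, looking along -z (the intrinsics and any distortion apply to the point x, -y, -z); pixel columns grow to the right and rows downward; lengths in m; the calibration is good to about 2 mm. The wrist camera is an equidistant fisheye: a pixel r from the principal point sees the ray r / f radians off the axis. A picture is of the moment at which its call begins: read the wrist's pose just before it. There is no depth.
- env.hand_in(): hands the job in; it is judged then, once.
Trained networks look in a picture, given as the dict that the camera call returned (one of the last four; its "shot" number tells which), for a name from the list of things; names that differ only in an ending like _2 or _b are one class to them, and where a whole thing is asked for, a point or a joint stands for the part that bears it (a point fixed in the world has none). Each returns a list of dicts, best first, with "confidence" (0 to 1); they miss things now and then, are a little off and sometimes report something else, mostly with a low value. They report only what shows in the picture. A call takes as long as a camera call. They do not tell look-alikes from the thing itself.
- env.spot_in(thing, picture): "centre" ([x, y, z] in m, in world coordinates, good to about 4 mm: the middle of the surface that is visible of it).
- env.regions_of(thing, picture): "mask" (420x560 bool, what is visible of it).
- env.landmark_of(thing, picture): "centre" ([x, y, z] in m, in world coordinates, good to about 4 mm: a listed point, or the origin of a listed thing).
The state is a dict: "clock": time; "joint_pos": joint angles; "qvel": joint speeds; "tau": joint torques, N m; "tcp_pos": TCP position; "orientation": TCP orientation; "wrist_force": force on the tool from outside, world axes, zero at the start; "ft_torque": the same for the moment, N m; "finger_gap": finger opening in m; "grip_force": force on a finger pad.
Only numpy, scipy, OpenCV 4.12 (cv2) and the standard library are available. Lean on these libraries where they do the work, as an engineer would, in place of code of your own. Each camera call takes 0.05 s, during which the arm holds its last target. There are 200 camera calls.

## Task

Take the white tape cartridge from the worktop, set it on the flat apron of the grey dispenser and slide it onto the T-rail until it is fully home and both sprung rollers have snapped into its side notches. Then turn the black knob until the tip of the sprung tension arm points at the mark tab, and let go. Set the tension with the knob only: do not push the arm or shift the mark tab, and leave the spare tape roll, the scissors and the felt pen where they are.

Things in the scene. Friction and masses are not known exactly. Their poses are not given: they have to be found in the camera images.
- dispenser: Fixed grey tape dispenser base. Origin on the worktop below the rail's line; x = sliding direction (apron to end stop), y left of it, z up. Deck top 15 mm above origin; main deck x -140 to 125, y -65 to 65 mm; a side wing with knob and scale goes to y = -205. Low end stop (20 mm above deck) with its face at x = 107 mm; two black roller housings (19 mm above deck) at x = 50, y = +-49 to +-63 mm.
- rail_nose (a point): Front tip of the steel T-rail, on the deck (dispenser x = 0, y = 0; axes as the dispenser's). The rail runs along +x for 105 mm: stem 16 mm wide with round nose, 12 mm high; on it a head 32 mm wide, 6 mm thick, top 18 mm above the deck. Deck and rail are slippery (friction about 0.15).
- apron (a point): Middle of the bare flat apron in front of the rail, on the deck top (dispenser x = -72 mm, y = 0). With the cartridge set down centred here and straight, its leading end is 17 mm short of the rail's nose.
- home (a point): Where cartridge_centre lies when the cartridge is fully home (dispenser x = 50 mm, y = 0, 67 mm above the worktop; axes as the dispenser's). The end stop lets it go at most 2 mm further. The two rollers are at this x on both sides of the rail.
- cartridge_centre (a point): Centre of the loose white tape cartridge (about 0.3 kg, 110 x 70 x 78 mm), half-way up its housing, 52 mm above its underside; x axis = its long, sliding direction; same either way round. Foot 60 mm wide, 26 mm high. Above it the housing of the tape roll: 44 mm wide (y) and 56 mm long, its sides solid to grip from 26 to 78 mm above the underside (fingertips stay above the foot).
- cartridge_slot (a point): Middle of the cartridge's underside. The foot is a C-channel open below: lips 7 mm thick with a 20 mm gap for the rail's stem (2 mm play a side), inside 38 mm wide, 22 mm high: it goes on endwise only, on the deck or up to 4 mm above. Each flank has two round bumps, 5 mm high, 9.5 mm before and behind the middle; the roller snaps in between them. Passing the rollers takes 10 to 20 N.
- catch_l (a joint): Outward travel (m) of the sprung roller on the rail's +y side: 0 when sprung in (no cartridge, or snapped in its notch), about 0.003 while a bump passes.
- catch_r (a joint): The same for the roller on the rail's -y side.
- knob (a joint): Angle (rad) of the black tension knob; grows clockwise seen from above, range 0 to 2.2; it stays where it is left (friction about 0.1 N m). Each radian of the knob swings the tension arm 0.4 rad anticlockwise seen from above.
- knob_grip (a point): On the knob's upright axis (dispenser x = -70, y = -135 mm), at the height to grip it: 54 mm above the worktop, 8 mm below its top. The grip is an upright bar 60 mm long along this point's x axis, 14 mm thick along its y axis, standing 29 mm above a round flange of 54 mm diameter.
- tension_arm: Sprung steel tension arm, an 84 mm long bar lying 20 to 37 mm above the worktop on the wing; origin at its upright pivot (dispenser x = 60, y = -185 mm); its y axis points along the arm to the tip.
- pointer_tip (a point): Tip of the tension arm, 84 mm from its pivot.
- mark (a point): Where the arm's tip must point: the same 84 mm from the pivot, at the inner end of a dark steel mark tab 9 mm wide. At the start the arm lies clockwise of it (seen from above).
- spare_tape: A loose beige tape roll 91 mm across and 25 mm high, lying flat; bystander; origin at the centre of its underside.
- scissors: Shears with black handles, 206 x 84 x 11 mm, lying flat; bystander; origin at the centre of the underside.
- felt_pen: A marker pen 135 mm long and 17 mm thick, lying flat; bystander; origin at the centre of the underside.
Not all that is in view belongs to the job. Leave any yellow look-alike of the part that bears cartridge_centre alone.

How it is judged:
By the outcome, as a careful person would: the job done as asked, in the order asked, and still so for the second after the job is handed in, with the robot touching nothing.
It also fails if it takes over 58 s, if anything falls off the work surface, if the arm or the gripper's body presses on something with over 40 N, if the wrist force passes 120 N, or if a joint passes its speed limit or range.

## Working session

There is one attempt and no reset: what is moved stays moved. The work goes in short steps, Python scripts to look and compute and a tool call to move; the robot and the scene stay as the last step left them, time stands still between calls to the robot, and variables do not carry over. Pictures are saved under pics/ and viewed, at most 10 in all, crops included, and the job is handed in when it is done.

Besides the shell and the picture viewer there is one more tool, called after "Call:" by a JSON object that holds its "method" and its "body". move_arm: Moves the arm, as the interface text tells. Its arguments: {"type":"object","properties":{"targets":{"type":"array","items":{"type":"array"}},"squeeze":{"type":"number"}},"required":["targets"]}

```bash
mkdir -p pics; ls; python3 - <<'E'
from workcell import env
import cv2,numpy as np
s=env.get_state();print({k:np.round(v,3).tolist() for k,v in s.items()})
for n in("top","side"):
    p=env.read_camera(n);cv2.imwrite(f"pics/{n}1.png",p["pixels"][:,:,::-1])
    print(n,p["fovy"],p["cx"],p["cy"],np.round(p["extrinsics"],3).tolist(),[k for k in p])
    for t in("dispenser","rail_nose","apron","home","cartridge_centre","cartridge_slot","knob_grip","tension_arm","pointer_tip","mark","spare_tape","scissors","felt_pen"):
        print(t,[(np.round(d["centre"],4).tolist(),round(d["confidence"],2)) for d in env.landmark_of(t,p)][:3])
E
```

```text
pics
{'clock': 0.0, 'joint_pos': [1.095, 0.314, 0.045, 1.304, -0.0, 1.431], 'qvel': [-0.0, 0.001, -0.0, -0.001, -0.0, -0.0], 'tau': [0.001, -48.062, 29.853, 0.019, -0.0, -0.0], 'tcp_pos': [0.189, 0.542, 0.23], 'orientation': [-0.0, 0.167, 0.986, -0.001], 'wrist_force': [-0.484, -0.039, 0.263], 'ft_torque': [-0.016, 0.006, -0.001], 'grip_force': 0.0, 'finger_gap': 0.085}
top 57.500393377445064 276.68195812558463 213.96436392834582 [[-0.001, -1.0, -0.012, 0.077], [0.987, -0.003, 0.158, -0.54], [-0.159, -0.012, 0.987, -1.373], [0.0, 0.0, 0.0, 1.0]] ['pixels', 'fovy', 'cx', 'cy', 'extrinsics', 'shot']
dispenser [([0.5684, -0.0343, -0.0001], 0.77), ([0.4975, -0.0498, 0.0184], 0.44)]
rail_nose [([0.5695, -0.0333, 0.0143], 0.6)]
apron [([0.4988, -0.0486, 0.0182], 0.95)]
home [([0.617, -0.0274, 0.0681], 0.61)]
cartridge_centre [([0.4457, 0.2986, 0.0503], 0.93), ([0.3996, 0.6425, 0.0507], 0.8), ([0.6682, -0.126, 0.0246], 0.41)]
cartridge_slot [([0.4457, 0.3006, -0.0031], 0.8)]
knob_grip [([0.5212, -0.1824, 0.0517], 0.55)]
tension_arm [([0.66, -0.2085, 0.0166], 0.41)]
pointer_tip [([0.6708, -0
[... 563 characters left out ...]
 [([0.4966, -0.0464, 0.0157], 0.82), ([0.4073, 0.4565, 0.0024], 0.72)]
home [([0.6172, -0.0215, 0.0683], 0.89)]
cartridge_centre [([0.446, 0.2981, 0.0525], 0.88), ([0.4, 0.6415, 0.0523], 0.83)]
cartridge_slot [([0.3989, 0.6461, -0.0013], 0.91), ([0.4474, 0.3004, -0.0033], 0.81), ([0.5225, -0.1776, 0.0531], 0.52)]
knob_grip [([0.5222, -0.1762, 0.0543], 0.69), ([0.5209, -0.4799, 0.0018], 0.42)]
tension_arm [([0.6665, -0.122, 0.0259], 0.72), ([0.6594, -0.2049, 0.0228], 0.54)]
pointer_tip [([0.6674, -0.1193, 0.0263], 0.57)]
mark [([0.5678, -0.0311, 0.0153], 0.32)]
spare_tape [([0.6612, 0.18, -0.0075], 0.59)]
scissors [([0.5193, -0.483, -0.001], 0.75)]
felt_pen [([0.4072, 0.4559, -0.0039], 0.58)]
```

View pics/top1.png

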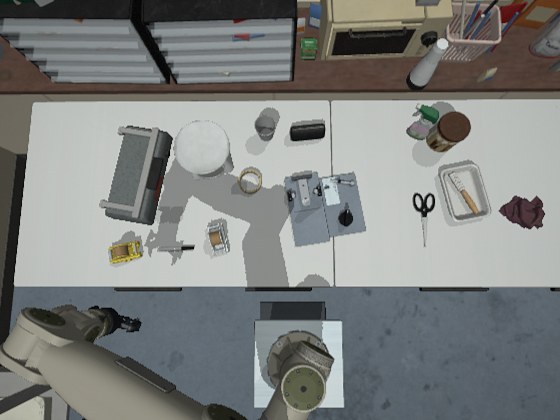

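View pics/side1.png

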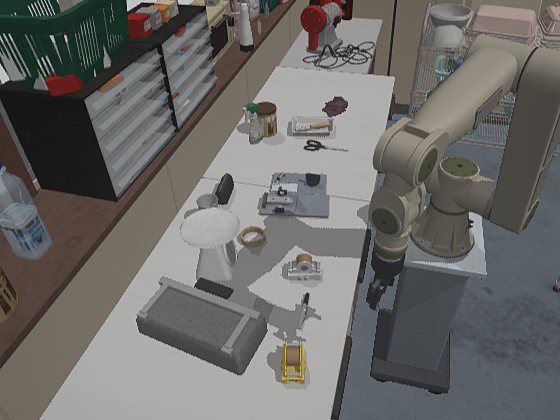

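White cartridge candidate at top (217,237), at side (303,266). The yellow one at top (125,252), side (293,362) is the look-alike. White fits the description. I'll confirm it in an enlarged crop and fit the dispenser yaw.

```bash
cat > h.py <<'E'
from workcell import env
import cv2,numpy as np
from scipy.spatial.transform import Rotation as R
def rot(s): q=s["orientation"]; return R.from_quat([q[1],q[2],q[3],q[0]])
def wrist_project(p,s,P):   # world pts -> wrist pixels
    t=rot(s).inv().apply(np.atleast_2d(P)-s["tcp_pos"]); M=np.linalg.inv(p["mount"])
    c=t@M[:3,:3].T+M[:3,3]; d=c*[1,-1,-1]; f=210/np.tan(np.radians(p["fovy"]/2))
    th=np.arctan2(np.hypot(d[:,0],d[:,1]),d[:,2]); a=np.arctan2(d[:,1],d[:,0])
    return np.c_[p["cx"]+f*th*np.cos(a),p["cy"]+f*th*np.sin(a)]
def wrist_ray(p,s,uv,z):    # pixel -> world point on plane z
    f=210/np.tan(np.radians(p["fovy"]/2)); u=np.atleast_2d(uv)-[p["cx"],p["cy"]]
    r=np.linalg.norm(u,axis=1)+1e-9; th=r/f
    d=np.c_[u/r[:,None]*np.sin(th)[:,None],np.cos(th)]*[1,-1,-1]
    M=np.array(p["mount"]); w=rot(s).apply(d@M[:3,:3].T); o=s["tcp_pos"]+rot(s).apply(M[:3,3])
    return o+w*((np.atleast_1d(z)-o[2])/w[:,2])[:,None]
def cam_project(p,P):
    E=np.array(p["extrinsics"]); c=np.atleast_2d(P)@E[:3,:3].T+E[:3,3]; f=210/np.tan(np.radians(p["fovy"]/2))
    return np.c_[p["cx"]+f*c[:,0]/-c[:,2],p["cy"]-f*c[:,1]/-c[:,2]]
def cam_ray(p,uv,z):
    E=np.array(p["extrinsics"]); f=210/np.tan(np.radians(p["fovy"]/2)); u=np.atleast_2d(uv)
    d=np.c_[(u[:,0]-p["cx"])/f,-(u[:,1]-p["cy"])/f,-np.ones(len(u))]@E[:3,:3]; o=-E[:3,:3].T@E[:3,3]
    return o+d*((z-o[2])/d[:,2])[:,None]
def delta(s,pos,yaw):  # tool down: shift in tool axes (mm), turn about tool z (10deg) so tool y-axis is along yaw (mod 180)
    Rm=rot(s); d=Rm.inv().apply(np.array(pos)-s["tcp_pos"])*1000
    y=Rm.as_matrix()[:,1]; cur=np.arctan2(y[1],y[0]); e=(yaw-cur+np.pi/2)%np.pi-np.pi/2
    return np.round(d,1),round(-np.degrees(e)/10,2)
E
python3 - <<'E'
from h import *
D=np.array([[0,0],[-72,0],[50,0],[-70,-135]])/1000
W=np.array([[.5695,-.0338],[.4977,-.0475],[.617,-.0245],[.5217,-.1793]])
a,b=D-D.mean(0),W-W.mean(0)
y=np.arctan2((a[:,0]*b[:,1]-a[:,1]*b[:,0]).sum(),(a*b).sum());c,s=np.cos(y),np.sin(y)
o=W.mean(0)-np.array([[c,-s],[s,c]])@D.mean(0);print("yaw",np.degrees(y),o)
print("res",np.round(1000*(D@np.array([[c,s],[-s,c]])+o-W),1).tolist())
p=env.read_camera("top")
for r in env.regions_of("cartridge_centre",p)[:3]:
    m=r["mask"];ys,xs=np.nonzero(m);print(r["confidence"],m.sum(),xs.mean(),ys.mean(),cv2.minAreaRect(np.c_[xs,ys].astype(np.float32)))
im=p["pixels"][:,:,::-1]
A=cv2.resize(im[200:280,100:250],(750,400),interpolation=cv2.INTER_CUBIC)
cv2.imwrite("pics/crop1.png",A)
E
```

```text
yaw 9.929354490078603 [ 0.56831085 -0.03406456]
res [[-1.2, -0.3], [-0.3, 1.0], [0.6, -0.9], [0.9, 0.2]]
0.85 493 216.7768762677485 238.24543610547667 ((216.82354736328125, 238.29412841796875), (29.10427474975586, 18.432706832885742), 75.96376037597656)
0.62 547 123.73857404021938 251.48263254113346 ((124.37316131591797, 251.74147033691406), (18.36871910095215, 32.26748275756836), 77.90524291992188)
```

View pics/crop1.png

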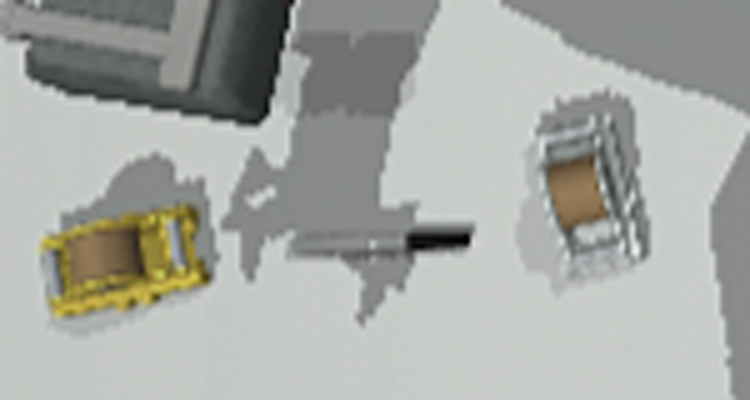

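The crop at (595,195) is the white one, with its long axis at a yaw of about +13°. The yellow one at (120,262) stays put. I'll work out the approach.

```bash
python3 - <<'E'
from h import *
s=env.get_state();print(delta(s,[.446,.299,.21],np.radians(103.5)))
p=env.read_camera("wrist");print(np.round(p["mount"],3).tolist(),p["fovy"])
E
```

```text
(array([-322.5, -145.8,   21.3]), np.float64(-3.27))
[[0.001, 0.959, 0.285, 0.072], [1.0, -0.001, -0.002, -0.0], [-0.001, 0.285, -0.959, -0.142], [0.0, 0.0, 0.0, 1.0]] 65.70646984690485
```

Call:
{"method": "move_arm", "body": {"targets": [[[-60, -27, 4], [0, 0, -0.8], -1], [[-115, -52, 8], [0, 0, -1.6], -1], [[-170, -77, 12], [0, 0, -2.4], -1], [[-225, -102, 16], [0, 0, -3.0], -1], [[-280, -127, 20], [0, 0, -3.3], -1]]}}

```text
clock: 2.17
tcp_pos: [0.4133, 0.3293, 0.2115]
orientation: [0.0, -0.121, 0.993, 0.0]
wrist_force: [0.6, 1.2, -0.6]
finger_gap: 0.0854
grip_force: 0.0
```

```bash
python3 - <<'E'
from h import *
s=env.get_state();p=env.read_camera("wrist");cv2.imwrite("pics/w1.png",p["pixels"][:,:,::-1])
print(s["clock"],s["tcp_pos"])
for t in("cartridge_centre","cartridge_slot"):
    print(t,[(np.round(d["centre"],4).tolist(),round(d["confidence"],2)) for d in env.landmark_of(t,p)][:3])
print(delta(s,[.446,.299,.21],np.radians(103.5)), wrist_project(p,s,[[.446,.299,.078],[.446,.299,0]]))
E
```

```text
2.175 [0.41333028 0.32933851 0.21145812]
cartridge_centre [([0.4472, 0.303, 0.0524], 0.93), ([0.4027, 0.6427, 0.0515], 0.8)]
cartridge_slot [([0.3999, 0.6412, -0.0009], 0.88)]
(array([-24.4, -37.3,   1.5]), np.float64(0.04)) [[234.54043208 226.02369367]
 [242.78792968 203.16241611]]
```

View pics/w1.png

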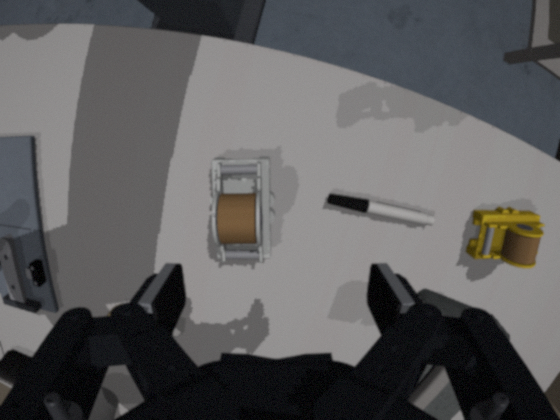

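The wrist view shows the white cartridge centred near (240,208), its right foot edge running from (270,158) to (270,258). The felt pen is at (380,210) and the yellow one at (507,237). Checking yaw with a model overlay.

```bash
python3 - <<'E'
from h import *
s=env.get_state();p=env.read_camera("wrist")
q=wrist_ray(p,s,[[270,158],[270,258]],.026);d=q[0]-q[1];print(q,np.degrees(np.arctan2(d[1],d[0])),np.hypot(*d[:2]))
m=[r for r in env.regions_of("cartridge_centre",p)][0]["mask"]
# fit x,y,yaw: silhouette of box model
def sil(x,y,a):
    o=np.zeros(m.shape,np.uint8);c,sn=np.cos(a),np.sin(a)
    for L,W,z0,z1 in((.11,.06,0,.026),(.056,.044,.026,.078)):
        P=np.array([[i*L/2,j*W/2,z] for i in(-1,1) for j in(-1,1) for z in(z0,z1)])
        P[:,:2]=P[:,:2]@np.array([[c,sn],[-sn,c]])+[x,y]
        cv2.fillConvexPoly(o,cv2.convexHull(wrist_project(p,s,P).astype(np.float32)).astype(np.int32),1)
    return o>0
from scipy.optimize import minimize
f=lambda v:1-(sil(v[0]/100,v[1]/100,v[2]/10)&m).sum()/(sil(v[0]/100,v[1]/100,v[2]/10)|m).sum()
best=min(((f((x,y,a)),x,y,np.degrees(a/10)) for x in np.arange(44,45.7,.2) for y in np.arange(29,31.2,.2) for a in np.radians(np.arange(6,21,1.))*10))
print(best)
im=p["pixels"][:,:,::-1].copy()
k=cv2.findContours(sil(best[1]/100,best[2]/100,np.radians(best[3])).astype(np.uint8),0,2)[0];cv2.drawContours(im,k,-1,(0,0,255),1)
k=cv2.findContours(m.astype(np.uint8),0,2)[0];cv2.drawContours(im,k,-1,(0,255,0),1)
cv2.imwrite("pics/w2.png",cv2.resize(im[130:290,170:330],(600,600)))
print(delta(s,[best[1]/100,best[2]/100,.11],np.radians(90+best[3])))
E
```

```text
[[0.38586167 0.31576594 0.026     ]
 [0.49295131 0.34092245 0.026     ]] -166.7802921007181 0.11000473903317651
(np.float64(1.0), np.float64(44.0), np.float64(29.0), np.float64(6.000000000000001))
(array([-16.4, -43.7, 101. ]), np.float64(0.74))
```

View pics/w2.png

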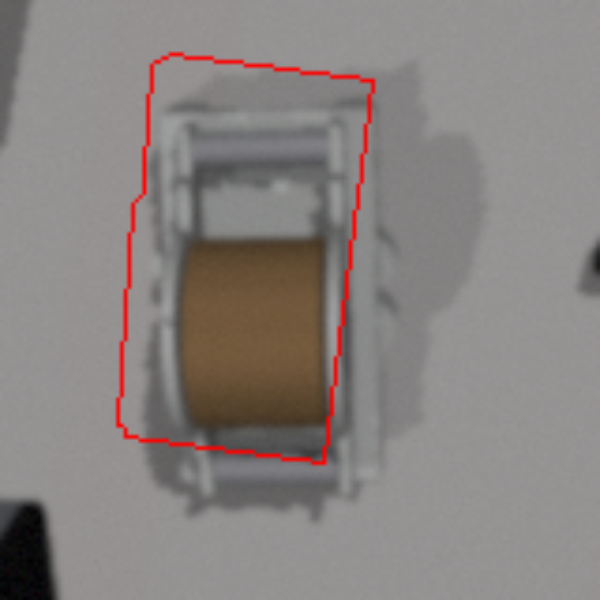

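The mask belonged to another region, so I'm ignoring that fit. The foot edge measures exactly 110 mm, giving centre (0.4463, 0.2991) and yaw 13.2°, which agrees with the networks. I'll move over it, go down and grip.

Call:
{"method": "move_arm", "body": {"targets": [[[-24.5, -37, 30], [0, 0, 0.07], -1], [[-24.5, -37, 75], [0, 0, 0.07], -1], [[-24.5, -37, 120], [0, 0, 0.07], -1], [[-24.5, -37, 160], [0, 0, 0.07], -1], [[-24.5, -37, 178], [0, 0, 0.07], -1]], "squeeze": 45}}

```text
clock: 3.05
tcp_pos: [0.4417, 0.3016, 0.031]
orientation: [-0.002, -0.115, 0.993, -0.0]
wrist_force: [0.0, -0.2, 0.6]
finger_gap: 0.0854
grip_force: 0.0
```

Call:
{"method": "move_arm", "body": {"targets": [[[0, 0, 0], [0, 0, 0], -1], [[0, 0, 0], [0, 0, 0], 1], [[0, 0, 0], [0, 0, 0], 1], [[0, 0, 0], [0, 0, 0], 1], [[0, 0, 0], [0, 0, 0], 1]], "squeeze": 45}}

```text
clock: 3.68
tcp_pos: [0.4457, 0.3013, 0.0348]
orientation: [0.001, -0.114, 0.994, 0.001]
wrist_force: [-1.8, 0.7, 6.7]
finger_gap: 0.0435
grip_force: 47.9
```

Gripped with a 43.5 mm opening. Next I lift and carry it to a viewpoint over the dispenser.

```bash
python3 - <<'E'
from h import *
s=env.get_state();print(delta(s,[.60,-.03,.23],np.radians(99.9)))
E
```

```text
(array([ -76. , -357.4, -195.3]), np.float64(0.32))
```

Call:
{"method": "move_arm", "body": {"targets": [[[0, 0, -20], [0, 0, 0], 1], [[0, 0, -60], [0, 0, 0], 1], [[0, 0, -110], [0, 0, 0], 1], [[0, 0, -160], [0, 0, 0], 1], [[0, 0, -195], [0, 0, 0], 1]]}}

```text
clock: 4.3
tcp_pos: [0.4447, 0.3006, 0.2304]
orientation: [0.001, -0.114, 0.994, 0.0]
wrist_force: [0.2, 0.3, -4.7]
finger_gap: 0.0439
grip_force: 47.1
```

Call:
{"method": "move_arm", "body": {"targets": [[[-12, -58, 0], [0, 0, 0.1], 1], [[-24, -116, 0], [0, 0, 0.2], 1], [[-36, -174, 0], [0, 0, 0.3], 1], [[-48, -232, 0], [0, 0, 0.32], 1], [[-60, -290, 0], [0, 0, 0.32], 1]]}}

```text
clock: 4.92
tcp_pos: [0.5686, 0.0299, 0.2277]
orientation: [-0.001, -0.086, 0.996, 0.0]
wrist_force: [0.3, -0.2, -3.8]
finger_gap: 0.0438
grip_force: 47.5
```

Call:
{"method": "move_arm", "body": {"targets": [[[-10, -35, 0], [0, 0, 0], 1], [[-16, -67, 0], [0, 0, 0], 1], [[-16, -67, 0], [0, 0, 0], 1], [[-16, -67, 0], [0, 0, 0], 1]]}}

```text
clock: 5.42
tcp_pos: [0.5951, -0.0313, 0.2276]
orientation: [-0.001, -0.086, 0.996, 0.001]
wrist_force: [-0.5, 0.9, -4.6]
finger_gap: 0.0437
grip_force: 47.8
```

```bash
python3 - <<'E'
from h import *
s=env.get_state();p=env.read_camera("wrist");cv2.imwrite("pics/w3.png",p["pixels"][:,:,::-1])
print(s["clock"],s["tcp_pos"],s["qvel"].round(3) if hasattr(s["qvel"],'round') else s["qvel"])
for t in("dispenser","rail_nose","apron","home","knob_grip","tension_arm","pointer_tip","mark","cartridge_centre","cartridge_slot"):
    print(t,[(np.round(d["centre"],4).tolist(),round(d["confidence"],2)) for d in env.landmark_of(t,p)][:2])
def P(a,b,z):
    y=np.radians(9.93);c,sn=np.cos(y),np.sin(y);return [.5683+c*a-sn*b,-.0341+sn*a+c*b,z]
pts=[P(0,0,.033),P(-.14,.065,.015),P(-.14,-.065,.015),P(-.07,-.135,.062),P(.0,-.016,.033),P(0,.016,.033),P(.06,-.185,.037)]
uv=wrist_project(p,s,pts);print(uv.round(1).tolist())
im=p["pixels"][:,:,::-1].copy()
for u in uv: cv2.circle(im,tuple(int(v) for v in u.round()),2,(0,0,255),-1)
cv2.imwrite("pics/w3.png",im)
E
```

```text
5.425 [ 0.59506831 -0.0313403   0.22755286] [ 0.019 -0.011 -0.004 -0.002 -0.001 -0.001]
dispenser [([0.5701, -0.0353, -0.0001], 0.72)]
rail_nose [([0.573, -0.0339, 0.0168], 0.63)]
apron [([0.5014, -0.0523, 0.0142], 0.84), ([0.671, 0.1824, -0.0008], 0.19)]
home [([0.6635, -0.1229, 0.0269], 0.34)]
knob_grip [([0.5247, -0.178, 0.056], 0.62)]
tension_arm [([0.6585, -0.2062, 0.0209], 0.84)]
pointer_tip [([0.666, -0.1222, 0.0258], 0.91)]
mark [([0.6428, -0.127, 0.0224], 0.41)]
cartridge_centre [([0.5978, -0.0286, 0.2439], 0.76)]
cartridge_slot []
[[277.5, 160.4], [337.2, 34.0], [217.3, 33.8], [140.2, 97.6], [262.1, 160.4], [292.8, 160.4], [118.3, 216.3]]
```

View pics/w3.png

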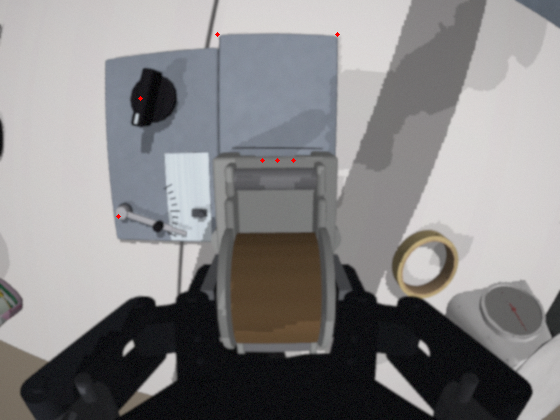

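The wrist view shows deck corners at (218,35) and (337,34), matching the fitted dispenser pose within about 1 px. The knob is near (150,98), the arm pivot near (122,214), the tip near (185,233) and the mark tab near (199,212). I'll refine with the deck's edges.

```bash
python3 - <<'E'
from h import *
s=env.get_state();p=env.read_camera("wrist");g=cv2.cvtColor(p["pixels"],cv2.COLOR_RGB2GRAY).astype(float)
def sub(v): d=np.abs(np.diff(v));k=d.argmax();w=d[max(k-2,0):k+3];return (np.arange(max(k-2,0),max(k-2,0)+len(w))*w).sum()/w.sum()+.5
right=np.array([(325+sub(g[r,325:350]),r) for r in range(45,140,3)])
front=np.array([(c,22+sub(g[22:46,c])) for c in range(230,330,3)])
seam=np.array([(210+g[r,210:226].argmin(),r) for r in range(45,140,3)],float)
for n,e in(("right",right),("front",front),("seam",seam)):
    w=wrist_ray(p,s,e,.015)[:,:2]
    vx,vy,x,y=cv2.fitLine(w.astype(np.float32),cv2.DIST_HUBER,0,.001,.001).ravel()
    print(n,np.degrees(np.arctan2(vy,vx)),x,y)
    a=np.radians(9.93);d=(w-[.5683,-.0341])@np.array([[np.cos(a),-np.sin(a)],[np.sin(a),np.cos(a)]]);print("in disp frame mean mm",d.mean(0)*1000,d.std(0)*1000)
E
```

```text
right 9.316316 0.49801108 0.019113181
in disp frame mean mm [-73.74810197  64.64404056] [30.9694754   0.37655685]
front -80.57205 0.43097463 -0.056293864
in disp frame mean mm [-139.09484595    1.83566607] [ 0.33597703 31.77239733]
seam 9.07811 0.50748336 -0.110383175
in disp frame mean mm [-73.46919546 -64.58636061] [30.87144567  0.60616694]
```

```bash
python3 - <<'E'
from h import *
s=env.get_state();p=env.read_camera("wrist");im=p["pixels"][:,:,::-1].copy();R0=rot(s)
T=lambda x,y,z:s["tcp_pos"]+R0.apply([x/1e3,y/1e3,z/1e3])
zf=34.8-26
print(wrist_project(p,s,[T(55,0,zf),T(55,30,zf),T(55,-30,zf),T(28,22,-43),T(28,-22,-43),T(55,30,zf+26),T(55,-30,zf+26)]).round(1).tolist())
cv2.imwrite("pics/w4.png",cv2.resize(im[140:260,200:360],(800,600),interpolation=cv2.INTER_CUBIC))
E
```

```text
[[276.6, 153.3], [340.4, 154.2], [212.7, 154.0], [342.2, 252.5], [211.5, 252.4], [331.2, 148.6], [221.6, 148.5]]
```

View pics/w4.png

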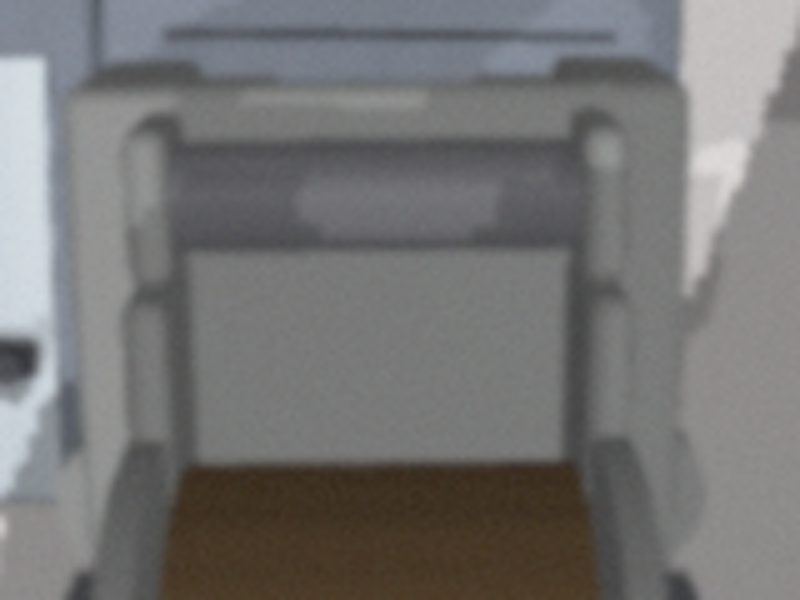

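The held cartridge's front corners are at (214,157) and (337.6,157) in full-image pixels, centred within 0.4 mm of the tool and straight. Now to the apron.

```bash
python3 - <<'E'
from h import *
s=env.get_state();print(delta(s,[.4963,-.0466,.051],np.radians(99.4)))
E
```

```text
(array([100.7,   2.2, 177.3]), np.float64(0.05))
```

Call:
{"method": "move_arm", "body": {"targets": [[[50, 1, 10], [0, 0, 0.05], 1], [[100, 2, 45], [0, 0, 0.05], 1], [[101, 2, 90], [0, 0, 0.05], 1], [[101, 2, 130], [0, 0, 0.05], 1], [[101, 2, 150], [0, 0, 0.05], 1]]}}

```text
clock: 6.7
tcp_pos: [0.4945, -0.0466, 0.0764]
orientation: [-0.001, -0.081, 0.997, 0.0]
wrist_force: [-0.5, -0.7, -4.6]
finger_gap: 0.0436
grip_force: 46.8
```

Call:
{"method": "move_arm", "body": {"targets": [[[0, 0, 15], [0, 0, 0], 1], [[0, 0, 26], [0, 0, 0], 1], [[0, 0, 26], [0, 0, 0], 1], [[0, 0, 26], [0, 0, 0], 1]]}}

```text
clock: 7.2
tcp_pos: [0.4967, -0.0471, 0.053]
orientation: [0.001, -0.082, 0.997, -0.0]
wrist_force: [-0.4, -0.5, -4.2]
finger_gap: 0.0437
grip_force: 46.8
```

```bash
python3 - <<'E'
from h import *
s=env.get_state();print(s["tcp_pos"],s["wrist_force"],s["clock"],delta(s,[.4963,-.0466,.050],np.radians(99.4)))
p=env.read_camera("side")
for t in("dispenser","cartridge_centre","cartridge_slot","home","rail_nose"):
    print(t,[(np.round(d["centre"],4).tolist(),round(d["confidence"],2)) for d in env.landmark_of(t,p)][:2])
im=p["pixels"][:,:,::-1]
cv2.imwrite("pics/s2.png",cv2.resize(im[155:230,245:345],(800,600),interpolation=cv2.INTER_CUBIC))
E
```

```text
[ 0.49668218 -0.04707057  0.05298436] [-0.43875108 -0.45187605 -4.16213638] 7.2 (array([0.3, 0.5, 3. ]), np.float64(-0.0))
dispenser [([0.5673, -0.035, 0.0018], 0.7)]
cartridge_centre [([0.4996, -0.0474, 0.0717], 0.85), ([0.6582, -0.2028, 0.0198], 0.71)]
cartridge_slot [([0.3964, 0.6453, -0.0006], 0.98), ([0.4954, -0.0466, 0.018], 0.72)]
home [([0.6192, -0.0237, 0.0674], 0.79)]
rail_nose [([0.5664, -0.0305, 0.0177], 0.69)]
```

View pics/s2.png

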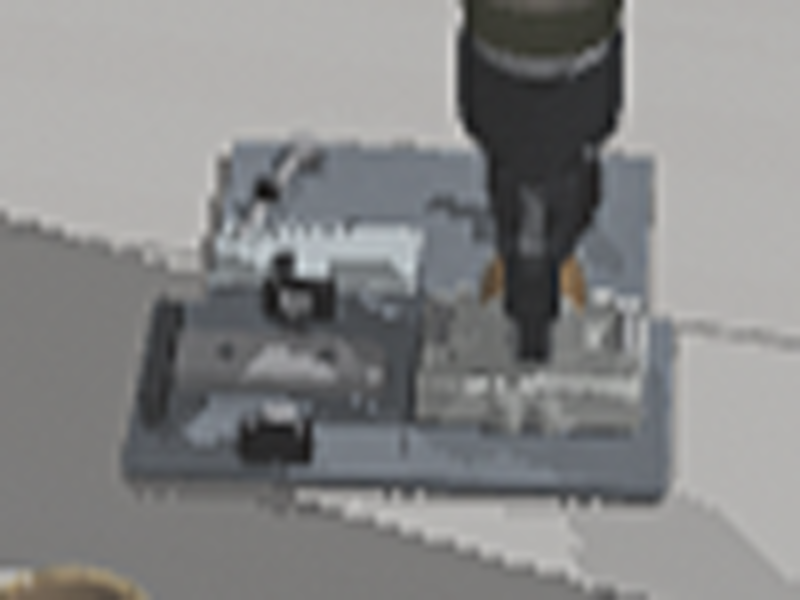

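The side crop shows the cartridge (530,370) over the apron, in line with the rail (280,355). Set it down.

Call:
{"method": "move_arm", "body": {"targets": [[[0, 0.5, 2], [0, 0, 0], 1], [[0, 0.5, 3.5], [0, 0, 0], 1], [[0, 0.5, 3.5], [0, 0, 0], 1]]}}

```text
clock: 7.88
tcp_pos: [0.4961, -0.0463, 0.0498]
orientation: [0.0, -0.082, 0.997, -0.0]
wrist_force: [-2.9, 0.8, 5.7]
finger_gap: 0.0434
grip_force: 48.2
```

Call:
{"method": "move_arm", "body": {"targets": [[[-6, 0, -0.6], [0, 0, 0], 1], [[-12, 0, -0.6], [0, 0, 0], 1], [[-18, 0, -0.6], [0, 0, 0], 1], [[-23, 0, -0.6], [0, 0, 0], 1], [[-28, 0, -0.6], [0, 0, 0], 1]]}}

```text
clock: 8.5
tcp_pos: [0.5242, -0.0419, 0.0498]
orientation: [0.0, -0.082, 0.997, -0.0]
wrist_force: [-1.6, -1.2, 4.3]
finger_gap: 0.0439
grip_force: 48.1
```

Call:
{"method": "move_arm", "body": {"targets": [[[-5, 0, 0], [0, 0, 0], 1], [[-10, 0, 0], [0, 0, 0], 1], [[-15, 0, 0], [0, 0, 0], 1], [[-20, 0, 0], [0, 0, 0], 1], [[-20, 0, 0], [0, 0, 0], 1]]}}

```text
clock: 9.12
tcp_pos: [0.5447, -0.0386, 0.0499]
orientation: [0.001, -0.082, 0.997, -0.0]
wrist_force: [0.6, 0.8, 5.3]
finger_gap: 0.0436
grip_force: 47.9
```

Call:
{"method": "move_arm", "body": {"targets": [[[-10, 0, 0], [0, 0, 0], 1], [[-20, 0, 0], [0, 0, 0], 1], [[-30, 0, 0], [0, 0, 0], 1], [[-40, 0, 0], [0, 0, 0], 1], [[-50, 0, 0], [0, 0, 0], 1]], "squeeze": 60}}

```text
clock: 9.75
tcp_pos: [0.5931, -0.0305, 0.0498]
orientation: [0.0, -0.082, 0.997, -0.0]
wrist_force: [-1.9, -0.1, 6.8]
finger_gap: 0.0431
grip_force: 60.8
```

Call:
{"method": "move_arm", "body": {"targets": [[[-4, 0, 0], [0, 0, 0], 1], [[-8, 0, 0], [0, 0, 0], 1], [[-12, 0, 0], [0, 0, 0], 1], [[-15, 0, 0], [0, 0, 0], 1], [[-18, 0, 0], [0, 0, 0], 1]]}}

```text
clock: 10.38
tcp_pos: [0.6109, -0.0276, 0.0499]
orientation: [0.001, -0.082, 0.997, -0.0]
wrist_force: [0.6, 0.6, 4.1]
finger_gap: 0.0437
grip_force: 60.7
```

Call:
{"method": "move_arm", "body": {"targets": [[[-2, 0, 0], [0, 0, 0], 1], [[-4, 0, 0], [0, 0, 0], 1], [[-5, 0, 0], [0, 0, 0], 1], [[-5, 0, 0], [0, 0, 0], 1]]}}

```text
clock: 10.88
tcp_pos: [0.6153, -0.0269, 0.0499]
orientation: [-0.0, -0.082, 0.997, -0.0]
wrist_force: [-1.0, -0.4, 7.6]
finger_gap: 0.0437
grip_force: 61.2
```

```bash
python3 - <<'E'
from h import *
for n in("side","top"):
    p=env.read_camera(n)
    for t in("cartridge_centre","cartridge_slot","home","catch_l","catch_r"):
        print(n,t,[(np.round(d["centre"],4).tolist(),round(d["confidence"],2)) for d in env.landmark_of(t,p)][:2])
E
```

```text
side cartridge_centre [([0.3983, 0.6433, 0.0534], 0.58), ([0.618, -0.0268, 0.0678], 0.56)]
side cartridge_slot [([0.6147, -0.0274, 0.0139], 0.66), ([0.4952, -0.0471, 0.0155], 0.61)]
side home [([0.616, -0.0242, 0.0681], 0.81)]Traceback (most recent call last):
  File "<stdin>", line 5, in <module>
ValueError: it knows: apron, cartridge_centre, cartridge_slot, dispenser, felt_pen, home, knob_grip, mark, pointer_tip, rail_nose, scissors, spare_tape, tension_arm
```

Call:
{"method": "move_arm", "body": {"targets": [[[-1, 0, 0], [0, 0, 0], 1], [[-2, 0, 0], [0, 0, 0], 1], [[-2, 0, 0], [0, 0, 0], 1]]}}

```text
clock: 11.45
tcp_pos: [0.6168, -0.0266, 0.0499]
orientation: [-0.0, -0.082, 0.997, -0.0]
wrist_force: [-1.4, -0.6, 8.3]
finger_gap: 0.0435
grip_force: 61.1
```

Call:
{"method": "move_arm", "body": {"targets": [[[-1, 0, 0], [0, 0, 0], 1], [[-2, 0, 0], [0, 0, 0], 1], [[-2, 0, 0], [0, 0, 0], 1]]}}

```text
clock: 11.82
tcp_pos: [0.6171, -0.0264, 0.0499]
orientation: [-0.002, -0.081, 0.997, -0.0]
wrist_force: [-7.3, -2.1, 11.2]
finger_gap: 0.0433
grip_force: 61.6
```

Call:
{"method": "move_arm", "body": {"targets": [[[-1, 0, 0], [0, 0, 0], 1], [[-2, 0, 0], [0, 0, 0], 1], [[-2, 0, 0], [0, 0, 0], 1]]}}

```text
clock: 12.2
tcp_pos: [0.6173, -0.0263, 0.0499]
orientation: [-0.004, -0.081, 0.997, -0.0]
wrist_force: [-12.9, -2.6, 15.3]
finger_gap: 0.0432
grip_force: 62.0
```

Call:
{"method": "move_arm", "body": {"targets": [[[-1, 0, -0.5], [0, 0, 0], 1], [[-2, 0, -1], [0, 0, 0], 1], [[-3, 0, -1], [0, 0, 0], 1], [[-3, 0, -1], [0, 0, 0], 1]], "squeeze": 90}}

```text
clock: 12.7
tcp_pos: [0.618, -0.0261, 0.0502]
orientation: [-0.006, -0.081, 0.997, -0.001]
wrist_force: [-17.6, -3.3, 16.7]
finger_gap: 0.0433
grip_force: 89.5
```

Call:
{"method": "move_arm", "body": {"targets": [[[-1, 0, 0], [0, 0, 0], 1], [[-2, 0, 0], [0, 0, 0], 1], [[-3, 0, 0], [0, 0, 0], 1], [[-3, 0, 0], [0, 0, 0], 1]]}}

```text
clock: 13.2
tcp_pos: [0.6181, -0.026, 0.0503]
orientation: [-0.008, -0.081, 0.997, -0.001]
wrist_force: [-26.0, -5.4, 21.7]
finger_gap: 0.0432
grip_force: 90.2
```

Stopped solidly at 26 N, which is the end stop and so past the snap. I ease the command back and release.

Call:
{"method": "move_arm", "body": {"targets": [[[3, 0, 0.5], [0, 0, 0], 1], [[6, 0, 0.5], [0, 0, 0], 1], [[9, 0, 0.5], [0, 0, 0], 1], [[11, 0, 0.5], [0, 0, 0], 1], [[11, 0, 0.5], [0, 0, 0], 1]]}}

```text
clock: 13.82
tcp_pos: [0.6166, -0.0266, 0.05]
orientation: [0.0, -0.082, 0.997, -0.0]
wrist_force: [0.9, 1.2, 4.9]
finger_gap: 0.0434
grip_force: 90.6
```

```bash
python3 - <<'E'
from h import *
p=env.read_camera("top")
for t in("cartridge_centre","cartridge_slot","home"):
    print(t,[(np.round(d["centre"],4).tolist(),round(d["confidence"],2)) for d in env.landmark_of(t,p)][:2])
E
```

```text
cartridge_centre [([0.3991, 0.6443, 0.0496], 0.6)]
cartridge_slot [([0.3991, 0.6434, 0.0019], 0.64)]
home [([0.4108, 0.4547, 0.0008], 0.67)]
```

Gentle pull-back test while still holding it.

Call:
{"method": "move_arm", "body": {"targets": [[[1, 0, 0], [0, 0, 0], 1], [[2, 0, 0], [0, 0, 0], 1], [[3, 0, 0], [0, 0, 0], 1], [[3, 0, 0], [0, 0, 0], 1]]}}

```text
clock: 14.52
tcp_pos: [0.6147, -0.027, 0.0502]
orientation: [0.001, -0.082, 0.997, 0.0]
wrist_force: [5.7, 0.3, 3.1]
finger_gap: 0.0432
grip_force: 90.8
```

Call:
{"method": "move_arm", "body": {"targets": [[[-2, 0, 0], [0, 0, 0], 1], [[-2, 0, 0], [0, 0, 0], 1], [[-2, 0, 0], [0, 0, 0], -1], [[-2, 0, 0], [0, 0, 0], -1], [[-2, 0, 0], [0, 0, 0], -1]]}}

```text
clock: 15.15
tcp_pos: [0.6146, -0.0266, 0.0493]
orientation: [-0.001, -0.082, 0.997, 0.0]
wrist_force: [-0.3, -0.5, -0.1]
finger_gap: 0.0853
grip_force: 0.0
```

Call:
{"method": "move_arm", "body": {"targets": [[[0, 0, 0], [0, 0, 0], -1], [[0, 0, -20], [0, 0, 0], -1], [[0, 0, -60], [0, 0, 0], -1], [[0, 0, -110], [0, 0, 0], -1], [[0, 0, -160], [0, 0, 0], -1]]}}

```text
clock: 15.78
tcp_pos: [0.6149, -0.0267, 0.2112]
orientation: [-0.0, -0.082, 0.997, 0.0]
wrist_force: [1.3, -0.3, -0.3]
finger_gap: 0.0853
grip_force: 0.0
```

```bash
python3 - <<'E'
from h import *
s=env.get_state();print(s["clock"],s["tcp_pos"],s["finger_gap"],s["wrist_force"])
p=env.read_camera("wrist")
cv2.imwrite("pics/w5.png",p["pixels"][:,:,::-1])
for n in("side","top","wrist"):
    p=env.read_camera(n)
    for t in("cartridge_centre","cartridge_slot","home","knob_grip","pointer_tip","tension_arm","mark"):
        print(n,t,[(np.round(d["centre"],4).tolist(),round(d["confidence"],2)) for d in env.landmark_of(t,p)][:2])
E
```

```text
15.775 [ 0.61492749 -0.02669348  0.21120493] 0.08533083739196884 [ 1.34929858 -0.29617548 -0.25418071]
side cartridge_centre [([0.6166, -0.0279, 0.0663], 0.68), ([0.4034, 0.6444, 0.0524], 0.58)]
side cartridge_slot [([0.6139, -0.0307, 0.0141], 0.96), ([0.3977, 0.6441, -0.0031], 0.76)]
side home [([0.6186, -0.0221, 0.0673], 0.8)]
side knob_grip [([0.5201, -0.1795, 0.0517], 0.56)]
side pointer_tip [([0.6644, -0.1209, 0.0258], 0.45)]
side tension_arm [([0.6203, -0.0281, 0.0669], 0.73), ([0.6599, -0.2016, 0.0206], 0.53)]
side mark []
top cartridge_centre []
top cartridge_slot [([0.3989, 0.6442, 0.0011], 0.84)]
top home []
top knob_grip [([0.5162, -0.1803, 0.0524], 0.59)]
top pointer_tip []
top tension_arm [([0.6605, -0.2089, 0.0182], 0.57)]
top mark []
wrist cartridge_centre [([0.6173, -0.0246, 0.0657], 0.97), ([0.6676, 0.1801, -0.005], 0.59)]
wrist cartridge_slot []
wrist home []
wrist knob_grip [([0.5226, -0.1784, 0.0545], 0.85)]
wrist pointer_tip [([0.6643, -0.1254, 0.0288], 0.7)]
wrist tension_arm [([0.6583, -0.2061, 0.0196], 0.78), ([0.6706, 0.1808, -0.0016], 0.3)]
wrist mark [([0.6443, -0.123, 0.0228], 0.43)]
```

```bash
python3 - <<'E'
from h import *
im=cv2.imread("pics/w5.png");print(cv2.imwrite("pics/w5c.png",cv2.resize(im[30:270,60:380],(800,600),interpolation=cv2.INTER_CUBIC)))
E
```

```text
True
```

View pics/w5c.png

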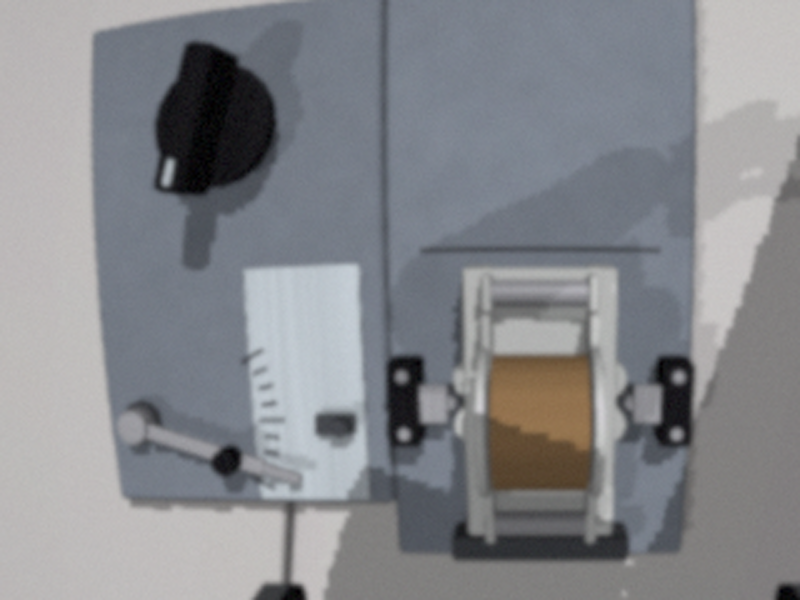

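The crop shows both rollers, at (445,403) and (632,403), seated between the cartridge's bumps. The knob bar's left edge runs (190,45) to (157,187). The arm pivot is at (138,426), the tip at (300,480) and the mark tab's inner end at (317,425).

```bash
python3 - <<'E'
from h import *
s=env.get_state();p=env.read_camera("wrist")
c=lambda L:[[a/2.5+60,b/2.5+30] for a,b in L]
k=wrist_ray(p,s,c([(190,45),(157,187)]),.062);d=k[0]-k[1];print("knob edge",k.round(4).tolist(),np.degrees(np.arctan2(-d[1],-d[0])),np.linalg.norm(d))
piv=wrist_ray(p,s,c([(136,425)]),.035)[0];tip=wrist_ray(p,s,c([(301,481)]),.026)[0];mk=wrist_ray(p,s,c([(317,425)]),.024)[0]
for P in(piv,np.array([.6587,-.2068,0])):
    for n,q in(("tip",tip),("mark",mk)):
        e=(q-P)[:2];print(n,q.round(4),np.hypot(*e),np.degrees(np.arctan2(e[1],e[0])))
ang=np.degrees(np.arctan2(-d[1],-d[0]))
print(s["joint_pos"],delta(s,[.5228,-.1788,.15],np.radians(90+ang)))
E
```

```text
knob edge [[0.4949, -0.1786, 0.062], [0.5502, -0.1839, 0.062]] -5.5062896463907745 0.05550154023325176
tip [ 0.67  -0.123  0.026] 0.07849508990517241 78.3508448910663
mark [ 0.6443 -0.1183  0.024 ] 0.08210189507713841 96.90736242915938
tip [ 0.67  -0.123  0.026] 0.08459201477080125 82.29775011881713
mark [ 0.6443 -0.1183  0.024 ] 0.08961873355424445 99.23738716618941
[-1.73705073e-01  3.99683139e-01  1.18569620e-01  1.28954855e+00
  1.22491435e-04 -3.37084129e-01] (array([ 116. , -135. ,   59.9]), np.float64(1.49))
```

```bash
python3 - <<'E'
from h import *
s=env.get_state();p=env.read_camera("wrist")
print(wrist_ray(p,s,[[216/2.5+60,125/2.5+30]],.033))
u=wrist_project(p,s,[[.5222,-.1785,.033],[.5222,-.1785,.062]]);print((u-[60,30])*2.5)
E
```

```text
[[ 0.52319217 -0.17480642  0.033     ]]
[[208.25285716 122.10074321]
 [179.00571996 115.12676533]]
```

Call:
{"method": "move_arm", "body": {"targets": [[[10, -40, 0], [0, 0, 0.4], -1], [[20, -80, 0], [0, 0, 0.8], -1], [[30, -120, 0], [0, 0, 1.2], -1], [[40, -145, 10], [0, 0, 1.5], -1], [[40, -145, 10], [0, 0, 1.5], -1]]}}

```text
clock: 17.75
tcp_pos: [0.5985, -0.178, 0.1989]
orientation: [-0.001, 0.051, 0.999, 0.0]
wrist_force: [-0.3, 0.4, 0.7]
finger_gap: 0.0855
grip_force: 0.0
```

```bash
python3 - <<'E'
from h import *
env.read_camera("top")
s=env.get_state();p=env.read_camera("wrist");im=p["pixels"]
print(s["tcp_pos"],[(np.round(d["centre"],4).tolist(),round(d["confidence"],2)) for d in env.landmark_of("knob_grip",p)][:2])
u=wrist_project(p,s,[[.5222,-.1785,.062],[.5222,-.1785,.033]]);print(u)
m=[r for r in env.regions_of("knob_grip",p)];print([(r["confidence"],r["mask"].sum()) for r in m])
ys,xs=np.nonzero(m[0]["mask"]);print(xs.min(),xs.max(),ys.min(),ys.max(),cv2.minAreaRect(np.c_[xs,ys].astype(np.float32)))
cv2.imwrite("pics/w6.png",im[:,:,::-1])
x,y=u[0].astype(int);A=im[max(y-75,0):y+75,max(x-100,0):x+100,::-1].astype(float);A=np.clip(A*2.2,0,255).astype(np.uint8)
print(x-100,y-75);cv2.imwrite("pics/w6c.png",cv2.resize(A,(800,600),interpolation=cv2.INTER_CUBIC))
E
```

```text
[ 0.59891418 -0.17683986  0.1994616 ] [([0.6173, -0.0242, 0.0661], 0.55)]
[[264.83715338 111.98195372]
 [265.80777029 112.45031116]]
[(0.73, np.int64(2695)), (0.61, np.int64(697))]
238 293 77 145 ((264.2500305175781, 111.75001525878906), (56.56854248046875, 55.86143493652344), 45.0)
164 36
```

View pics/w6c.png

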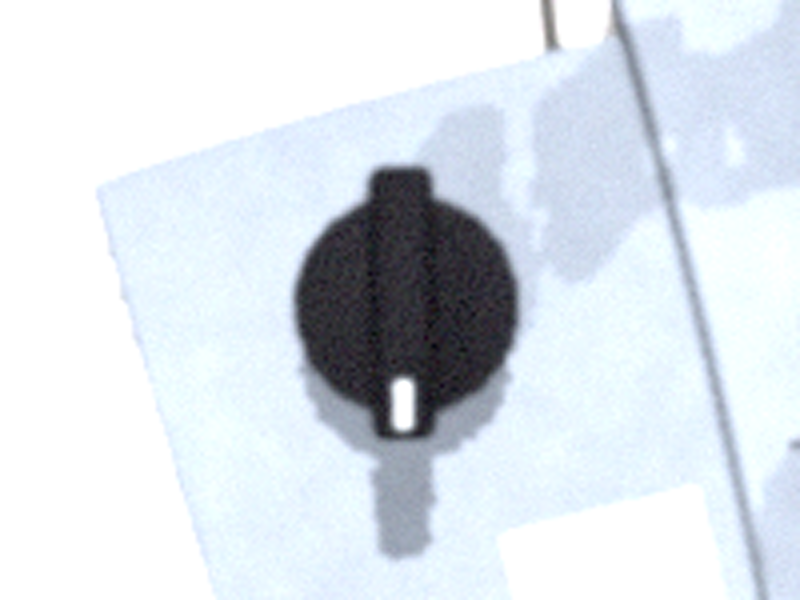

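The knob bar is straight along tool x and centred at full-image (264.5,111.5), within 0.5 px of the predicted (0.5222, -0.1785). Picture budget used up; numbers only from here.

```bash
python3 - <<'E'
from h import *
s=env.get_state();print(s["tcp_pos"],s["joint_pos"].round(2),delta(s,[.5222,-.1785,.041],np.radians(90-5.5)))
E
```

```text
[ 0.59969376 -0.175366    0.2002716 ] [-0.41  0.42  0.13  1.28  0.   -0.32] (array([ 76.9, -10.7, 159.2]), np.float64(-0.01))
```

Call:
{"method": "move_arm", "body": {"targets": [[[40, -5, 20], [0, 0, 0], -1], [[77, -10.5, 60], [0, 0, 0], -1], [[77, -10.5, 100], [0, 0, 0], -1], [[77, -10.5, 100], [0, 0, 0], -1], [[77, -10.5, 100], [0, 0, 0], -1]], "squeeze": 50}}

```text
clock: 18.58
tcp_pos: [0.5232, -0.1791, 0.1015]
orientation: [0.001, 0.049, 0.999, -0.0]
wrist_force: [1.0, -0.5, 0.8]
finger_gap: 0.0853
grip_force: 0.0
```

```bash
python3 - <<'E'
from h import *
env.read_camera("top");env.read_camera("top")
s=env.get_state();print(s["tcp_pos"],delta(s,[.5222,-.1785,.041],np.radians(90-5.5)))
E
```

```text
[ 0.52377558 -0.17959332  0.10202339] (array([ 1.9,  1. , 61. ]), np.float64(-0.01))
```

Call:
{"method": "move_arm", "body": {"targets": [[[1, 0.5, 30], [0, 0, 0], -1], [[1, 0.5, 50], [0, 0, 0], -1], [[1, 0.5, 61], [0, 0, 0], -1], [[1, 0.5, 61], [0, 0, 0], -1]]}}

```text
clock: 19.18
tcp_pos: [0.5211, -0.1786, 0.0391]
orientation: [0.0, 0.049, 0.999, 0.0]
wrist_force: [-0.8, 0.5, 0.8]
finger_gap: 0.0856
grip_force: 0.0
```

Call:
{"method": "move_arm", "body": {"targets": [[[0, 0, 0], [0, 0, 0], 1], [[0, 0, 0], [0, 0, 0], 1], [[0, 0, 0], [0, 0, 0], 1], [[0, 0, 0], [0, 0, 0], 1], [[0, 0, 0], [0, 0, 0], 1]], "squeeze": 50}}

```text
clock: 19.8
tcp_pos: [0.5209, -0.1791, 0.0394]
orientation: [0.0, 0.049, 0.999, -0.0]
wrist_force: [-1.0, -1.1, 3.3]
finger_gap: 0.013
grip_force: 50.8
```

Call:
{"method": "move_arm", "body": {"targets": [[[0, 0, 0], [0, 0, 0.8], 1], [[0, 0, 0], [0, 0, 1.6], 1], [[0, 0, 0], [0, 0, 2.4], 1], [[0, 0, 0], [0, 0, 3.0], 1], [[0, 0, 0], [0, 0, 3.4], 1]]}}

```text
clock: 20.42
tcp_pos: [0.5209, -0.179, 0.0393]
orientation: [0.0, 0.34, 0.94, -0.0]
wrist_force: [-1.6, -2.1, 4.7]
finger_gap: 0.0125
grip_force: 50.8
```

```bash
cat > arm.py <<'E'
from h import *
piv=np.array([.6587,-.2068])
s=env.get_state();print(s["clock"],s["tcp_pos"],s["wrist_force"],rot(s).as_rotvec())
for n in("side","top","wrist"):
    s=env.get_state();p=env.read_camera(n)
    for t in("pointer_tip","mark","tension_arm"):
        for d in env.landmark_of(t,p)[:2]:
            c=np.array(d["centre"]);e=c[:2]-piv
            print(n,t,c.round(4),round(d["confidence"],2),"r",round(np.hypot(*e)*1000),"ang",round(np.degrees(np.arctan2(e[1],e[0])),1))
E
python3 arm.py
```

```text
20.425 [ 0.52093301 -0.17904458  0.0393357 ] [-1.5941159  -2.14366399  4.68440497] [ 1.06890869e+00  2.95345801e+00 -1.07654881e-03]
side pointer_tip [ 0.6445 -0.1229  0.0295] 0.48 r 85 ang 99.6
side tension_arm [ 0.6584 -0.2061  0.0168] 0.61 r 1 ang 113.2
side tension_arm [ 0.4936 -0.0488  0.0158] 0.4 r 229 ang 136.3
top pointer_tip [ 0.6474 -0.1278  0.024 ] 0.45 r 80 ang 98.1
top tension_arm [ 0.658  -0.207   0.0178] 0.58 r 1 ang -164.1
wrist pointer_tip [ 0.6428 -0.1276  0.0267] 0.35 r 81 ang 101.4
wrist mark [ 0.6439 -0.1268  0.0249] 0.7 r 81 ang 100.5
```

Call:
{"method": "move_arm", "body": {"targets": [[[0, 0, 0], [0, 0, 0.4], 1], [[0, 0, 0], [0, 0, 0.65], 1], [[0, 0, 0], [0, 0, 0.65], 1], [[0, 0, 0], [0, 0, 0.65], -1], [[0, 0, 0], [0, 0, 0.65], -1]]}}

```text
clock: 21.65
tcp_pos: [0.5206, -0.1781, 0.0385]
orientation: [-0.0, 0.392, 0.92, 0.0]
wrist_force: [0.2, 0.1, 0.6]
finger_gap: 0.0489
grip_force: 0.0
```

Call:
{"method": "move_arm", "body": {"targets": [[[0, 0, 0], [0, 0, 0], -1], [[0, 0, 0], [0, 0, 0], -1], [[0, 0, -30], [0, 0, 0], -1], [[0, 0, -80], [0, 0, 0], -1], [[0, 0, -130], [0, 0, 0], -1]]}}

```text
clock: 22.28
tcp_pos: [0.5204, -0.1784, 0.1699]
orientation: [-0.0, 0.392, 0.92, 0.0]
wrist_force: [1.1, -0.3, 0.4]
finger_gap: 0.0855
grip_force: 0.0
```

```bash
python3 - <<'E'
from h import *
s=env.get_state();print(s["clock"],s["tcp_pos"],s["finger_gap"],delta(s,[.69,-.165,.215],np.radians(99.4)))
E
```

```text
22.275 [ 0.52043969 -0.17835645  0.16992217] 0.0855136437459053 (array([-107.8,  131.5,  -45.2]), np.float64(-5.55))
```

Call:
{"method": "move_arm", "body": {"targets": [[[-22, 26, -10], [0, 0, -1], -1], [[-44, 52, -20], [0, 0, -2], -1], [[-66, 78, -30], [0, 0, -3], -1], [[-88, 104, -40], [0, 0, -4], -1], [[-108, 131, -45], [0, 0, -5], -1]]}}

```text
clock: 22.9
tcp_pos: [0.6914, -0.1657, 0.2144]
orientation: [0.0, -0.037, 0.999, -0.0]
wrist_force: [0.6, -0.7, -0.1]
finger_gap: 0.0854
grip_force: 0.0
```

Call:
{"method": "move_arm", "body": {"targets": [[[0, 0, 0], [0, 0, -0.5], -1], [[0, 0, 0], [0, 0, -0.5], -1], [[0, 0, 0], [0, 0, -0.5], -1]]}}

```text
clock: 23.28
tcp_pos: [0.6897, -0.1657, 0.2138]
orientation: [-0.0, -0.076, 0.997, 0.0]
wrist_force: [0.8, 0.7, -0.5]
finger_gap: 0.0855
grip_force: 0.0
```

```bash
cat arm.py > arm2.py; cat >> arm2.py <<'E'
im=p["pixels"];g=cv2.cvtColor(im,cv2.COLOR_RGB2GRAY)
for t in("tension_arm","mark"):
    for r in env.regions_of(t,p)[:2]:
        m=r["mask"];ys,xs=np.nonzero(m);print(t,round(r["confidence"],2),m.sum(),cv2.minAreaRect(np.c_[xs,ys].astype(np.float32)))
a=np.radians(np.arange(70,125,10));print("arc px",wrist_project(p,s,np.c_[piv[0]+.084*np.cos(a),piv[1]+.084*np.sin(a),0*a+.024]).round(1).tolist(),wrist_project(p,s,[[*piv,.03]]).round(1))
E
python3 arm2.py
```

```text
23.275 [ 0.68970174 -0.16569072  0.21375035] [ 0.79517958  0.73239126 -0.54339119] [ 2.40131082e-01 -3.13196390e+00 -4.86460155e-04]
side pointer_tip [ 0.6452 -0.1216  0.0262] 0.44 r 86 ang 99.0
side tension_arm [ 0.6573 -0.2028  0.0175] 0.36 r 4 ang 109.3
top pointer_tip [0.4146 0.4532 0.0019] 0.22 r 704 ang 110.3
top tension_arm [ 0.5009 -0.0473  0.0182] 0.44 r 224 ang 134.7
top tension_arm [ 4.097e-01  4.549e-01 -4.000e-04] 0.29 r 707 ang 110.6
wrist pointer_tip [ 0.6395 -0.1191  0.0289] 0.81 r 90 ang 102.3
wrist mark [ 0.6437 -0.1237  0.0248] 0.57 r 84 ang 100.2
wrist tension_arm [ 0.6574 -0.2047  0.0194] 0.55 r 2 ang 121.8
tension_arm 0.87 715 ((277.5, 150.0), (16.0, 89.0), 90.0)
mark 0.42 148 ((334.0, 150.0), (8.0, 18.0), 90.0)
arc px [[311.9, 189.3], [317.9, 176.8], [321.6, 163.4], [322.9, 149.4], [321.7, 135.3], [318.0, 121.6]] [[240.5 151.4]]
```

```bash
python3 - <<'E'
from h import *
s=env.get_state();p=env.read_camera("wrist");g=cv2.cvtColor(p["pixels"],cv2.COLOR_RGB2GRAY)
print("cols",list(range(296,350,2)))
for r in range(138,164): print(r,*("%3d"%v for v in g[r,296:350:2]))
m=env.regions_of("tension_arm",p)[0]["mask"]
print([(c,np.nonzero(m[:,c])[0].min(),np.nonzero(m[:,c])[0].max()) for c in range(232,326,6) if m[:,c].any()])
k=env.regions_of("mark",p)
for r in k[:1]: print([(c,np.nonzero(r["mask"][:,c])[0].min(),np.nonzero(r["mask"][:,c])[0].max()) for c in range(322,346,3) if r["mask"][:,c].any()])
E
```

```text
cols [296, 298, 300, 302, 304, 306, 308, 310, 312, 314, 316, 318, 320, 322, 324, 326, 328, 330, 332, 334, 336, 338, 340, 342, 344, 346, 348]
138 133 162 171 177 178 179 180 179 175 177 184 181 179 177 177 176 176 174 175 176 176 179 178 179 166 117 119
139 123 157 166 169 172 169 177 177 173 177 182 181 178 178 178 178 176 172 173 175 176 176 180 183 164 118 116
140 120 156 156 150 153 150 173 177 175 178 183 180 177 179 178 177 175 173 177 176 176 181 179 178 166 119 115
141 121 153 149 128 130 130 166 175 177 178 183 182 178 177 176 176 176 171 174 174 176 176 177 175 161 120 114
142 122 155 148 124 130 142 167 176 174 180 182 180 176 180 178 177 173 172 172 173 175 176 174 169 157 120 117
143 125 156 152 141 147 154 170 172 175 177 178 180 178 178 176 174 166 165 168 169 168 173 169 162 149 119 117
144 122 156 157 154 155 156 166 172 170 175 177 177 174 175 174 166 154 151 156 152 158 160 160 159 142 116 116
145 125 156 159 158 158 157 162 161 163 166 170 170 168 168 166 146 130 125 129 131 134 136 138 151 143 113 115
146 121 147 151 151 152 154 158 157 154 157 161 161 160 158 154
[... 2068 characters left out ...]
0, np.int64(147), np.int64(153)), (256, np.int64(147), np.int64(153)), (262, np.int64(147), np.int64(153)), (268, np.int64(147), np.int64(153)), (274, np.int64(147), np.int64(153)), (280, np.int64(147), np.int64(153)), (286, np.int64(146), np.int64(155)), (292, np.int64(145), np.int64(157)), (298, np.int64(146), np.int64(154)), (304, np.int64(147), np.int64(153)), (310, np.int64(148), np.int64(152)), (316, np.int64(148), np.int64(152)), (322, np.int64(150), np.int64(150))]
[(325, np.int64(150), np.int64(151)), (328, np.int64(146), np.int64(154)), (331, np.int64(146), np.int64(154)), (334, np.int64(146), np.int64(154)), (337, np.int64(146), np.int64(154)), (340, np.int64(146), np.int64(154))]
```

The arm's tip is at row 150.0 and the mark tab is centred at row 150, so they're aligned to about half a degree. The gripper is clear, so I'm handing in.

```bash
python3 -c "
from workcell import env
print(env.hand_in())"
```

```text
the job is handed in; nothing more can be done
None
```

The job is handed in: the cartridge is home on the rail with both rollers seated in its notches, and the tension arm's tip is on the mark to within about half a degree, set with the knob alone; I don't have the judge's result.

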